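Turn the backwards filter cartridge round

ROBOT

A 6-joint arm with a two-finger parallel gripper is mounted at the origin on the work surface. World frame = base frame: x ahead of the robot, y to its left, z up, the work surface at z = 0. Lengths are in m, angles in rad, forces in N, time in s.
With the tool pointing down it reaches from about 0.425 to 0.95 m from the base axis. Payload 3.5 kg.
Tool frame: the origin (TCP) lies at the very end of the fingers, on their centre line; the grasp point (between the pads) lies 19 mm behind it; z points along the fingers, y is the line along which they close (so a half turn about z gives the same grasp; the last joint's range is limited). The gripper opens to 85 mm and grips with 20 to 120 N. Pads are 22 mm wide; open, the fingers measure 114 mm over their backs; the gripper's body (76 mm by 85 mm) begins 54 mm behind the grasp point. The pads swing forward as they close: fully open they stand 13 mm farther back than shut.
Start: joints at [1.154, 0.286, 1.577, -0, 1.279, -0.15], TCP at [0.178, 0.651, 0.231] pointing down, gripper open.
Joint ranges: [-2.77, 2.77], [-0.9, 2.22], [0.21, 2.48], [-1.53, 4.67], [0.24, 2.81], [-2.84, 2.84]. Speed limits (rad/s): [2.79, 2.79, 3.14, 3.14, 3.14, 3.14].

INTERFACE

Orientations are given as a unit quaternion [x, y, z, w].
In Python, from plant import ctrl gives the robot as it stands.
- The arm moves only by the tool carry_out, never from a script. Its argument "deltas" is one flat list of numbers, 6 for each row, row after row: the shift along the tool's x, y, z in m, then the turn, a rotation vector about the tool's x, y, z in rad. A call has 1 to 5 rows; each row is the pose to reach, as a shift and turn from the pose commanded when the call began, along the tool's axes at that moment; what a row does not reach only later rows make up. A row lasts 1/8 s, in which the tool goes at most 62.5 mm and 10.7 degrees, less where a joint would pass 70% of its speed; a pose out of reach is approached as far as the arm can. A call with a gripper value outside its range is refused whole. "grip" is the opening in per cent of the stroke, from 0 (shut) to 100 (fully open), set as the call begins (left out, the last holds). The fingers move at their own pace and stop on an object; "grip_force" is the grip in N (left out, the last holds). Time passes only in rows, so rows that repeat a pose let the fingers close. It gives the time, the measured TCP pose, the force, the opening and the grip force at its end, in the units of the state.
- ctrl.get_state(): the state, without advancing time (a new reading comes with each control period).
- ctrl.read_camera(name): name is "scene" or "top" or "wrist"; returns (picture, depth): 400x640x3 uint8, red, green, blue; 400x640 float32, m along the optical axis (not along the pixel's ray), 0 where there is no reading.
- ctrl.camera_model(name): a dict with "intrinsics" (3x3 intrinsics, pixels), "extrinsics" (4x4, takes a point from world to camera coordinates); the wrist camera has in their place "hand_eye" (4x4, takes a point from camera to tool coordinates, whose origin is the TCP and whose axes are the flange's). Camera axes: x right, y down, z forward; pixel columns grow to the right and rows downward; lengths in m; the calibration is good to about 2 mm. A picture is of the moment at which its call begins: read the wrist's pose just before it. camera_model takes no time and is no camera call.
- ctrl.sign_off(): hands the job in; it is judged then, once.
Trained networks look in the newest picture that a camera, given by its name, has taken for a name from the list of things; names that differ only in an ending like _2 or _b are one class to them, and where a whole thing is asked for, a point or a joint stands for the part that bears it (a point fixed in the world has none). Each returns a list of dicts, best first, with "score" (0 to 1); they miss things now and then, are a little off and sometimes report something else, mostly with a low value. They report only what shows in the picture. A call takes as long as a camera call. They do not tell look-alikes from the thing itself.
- ctrl.find_in(camera, query): "uv" ([column, row] in pixels, amid what is visible of it).
The state is a dict: "time": time; "qpos": joint angles; "dq": joint speeds; "joint_efforts": joint torques, N m; "eef_pos": TCP position; "tcp_rot": TCP orientation; "contact_force": force on the tool from outside, world axes, zero at the start; "wrist_torque": the same for the moment, N m; "opening": opening from 0.0 (shut) to 1.0 (fully open); "finger_force": force on a finger pad.
Only numpy, scipy, OpenCV 4.12 (cv2) and the standard library are available. Lean on these libraries where they do the work, as an engineer would, in place of code of your own. Each camera call takes 0.05 s, during which the arm holds its last target. There are 200 camera calls.

TASK

One of the three flat filter cartridges in the dust-filter unit has been fitted backwards: its round metal port is at the end away from the unit's big metal duct. Lift that cartridge straight up out of its slot, turn it end for end so that its port is beside the duct, like the other two, and lower it fully home into the same slot before letting it go. Leave the other two cartridges seated where they are.

Things in the scene. Friction and masses are not known exactly. Their poses are not given: they have to be found in the camera images.
- reversed_cartridge: Cartridge fitted backwards: grey upright box 110 (x) x 26 (y) x 62 high, paper pleats on its sides. Mid-top grip fin, 40 (x) x 12 thick (y), from 62 to 97 above the underside: pinch across y. Round metal port, 22 wide, 18 high, on top 41 from the middle at the +x end. 0.13-0.25 kg. Origin: centre of underside, z up. Starts mid-slot, any of the three, +x away from the duct. (mm)
- good_cartridge_1: An identical cartridge in another slot, correctly fitted: port (+x end) beside the duct. Same origin and axes. Stays seated.
- good_cartridge_2: The other identical cartridge, correctly fitted. Same origin and axes. Stays seated.
- filter_unit: Fixed white three-slot unit. Origin on the table, under the axis of its metal duct (52 thick, top at z 60), which runs along y; x points from slots to duct, z up. Open slots along x, centres x -100, y -70/0/+70, 122 long, 34 wide, floor z 8, rounded wall tops z 48. A seated cartridge's body top is at z 70, fin top at z 105. A deck at y 123-180 holds a jar and a weight, up to z 80. (mm)
Not all that is in view belongs to the job. Leave any green look-alike of the reversed_cartridge alone.

How it is judged:
By the outcome, as a careful person would: the job done as asked, in the order asked, and still so for the second after the job is handed in, with the robot touching nothing.
It also fails if it takes over 42 s, if anything falls off the work surface, if the arm or the gripper's body presses on something with over 40 N, if the wrist force passes 120 N, or if a joint passes its speed limit or range.

## Working session

There is one attempt and no reset: what is moved stays moved. The work goes in short steps, Python scripts to look and compute and a tool call to move; the robot and the scene stay as the last step left them, time stands still between calls to the robot, and variables do not carry over. Pictures are saved under pics/ and viewed, at most 10 in all, crops included, and the job is handed in when it is done.

Besides the shell and the picture viewer there is one more tool, called after ">>>" in YAML: its name, and indented under it one key for each argument. carry_out: Moves the arm, as the interface text tells. Its arguments: {"type":"object","properties":{"deltas":{"type":"array"},"grip":{"type":"number"},"grip_force":{"type":"number"}},"required":["deltas"]}

```bash
mkdir -p pics; ls; python3 - <<'E'
from plant import ctrl
import cv2,numpy as np
s=ctrl.get_state();print(s)
for c in("scene","top"):
    p,d=ctrl.read_camera(c);cv2.imwrite(f"pics/{c}0.png",p[:,:,::-1]);np.save(f"{c}_d.npy",d)
    for q in("reversed_cartridge","good_cartridge_1","filter_unit"):
        print(c,q,[(np.round(r['uv']),round(r['score'],2)) for r in ctrl.find_in(c,q)])
E
```

```text
pics
{'time': 0.0, 'qpos': array([ 1.15399275e+00,  2.87209639e-01,  1.57816779e+00, -6.94213960e-06,
        1.27860691e+00, -1.50024349e-01]), 'dq': array([-1.14361282e-03,  3.59803911e-05, -2.51643411e-04, -6.18709612e-04,
       -2.45593627e-04,  1.04451483e-04]), 'joint_efforts': array([-8.25303905e-04, -4.05984771e+01, -2.92621207e+01, -2.16018643e-04,
        5.91934018e-03, -1.39248954e-05]), 'eef_pos': array([0.17766813, 0.65051883, 0.22992285]), 'tcp_rot': array([ 1.32993313e-01,  9.91116213e-01, -1.14906582e-03, -3.31209459e-04]), 'contact_force': array([ 0.56519504,  0.12632095, -0.11821897]), 'wrist_torque': array([ 0.00144686, -0.01476781,  0.00793646]), 'finger_force': 0.0, 'opening': 0.9991839527347871}
scene reversed_cartridge [(array([206., 162.]), 0.87), (array([376., 190.]), 0.69)]
scene good_cartridge_1 [(array([415., 174.]), 0.61), (array([337., 216.]), 0.58)]
scene filter_unit [(array([402., 223.]), 0.87)]
top reversed_cartridge [(array([274., 192.]), 0.83), (array([415., 289.]), 0.66)]
top good_cartridge_1 [(array([312., 184.]), 0.97), (array([234., 197.]), 0.6)]
top filter_unit [(array([255., 192.]), 0.73)]
```

View pics/top0.png

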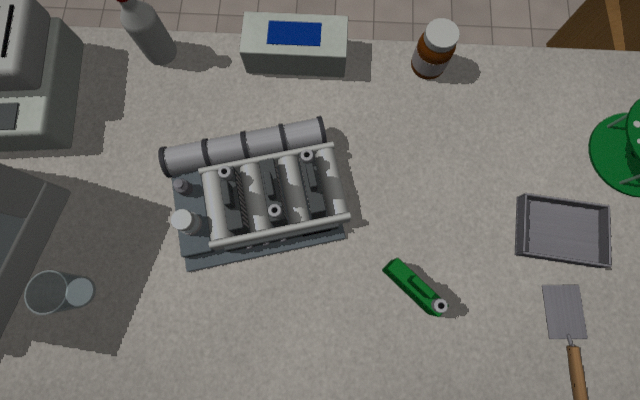

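View pics/scene0.png

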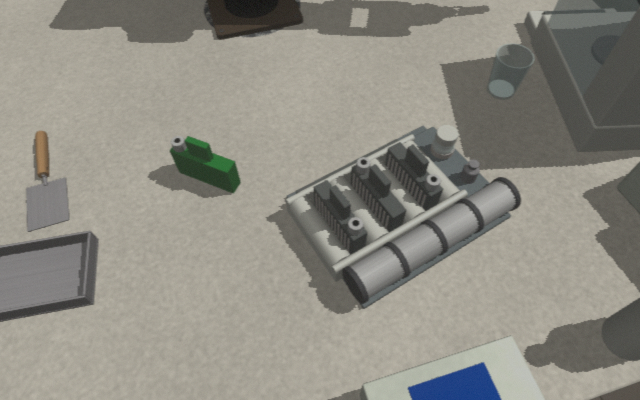

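The top picture shows the three cartridges at about (234,197), (274,192) and (312,184), with ports at (225,172), (274,210) and (306,155). The duct runs along the upper edge, (165,160)-(325,130). The middle cartridge is the reversed one, because its port is at the end away from the duct. The green thing at (415,289) is the look-alike. I'll confirm this in an enlarged crop and measure from there.

```bash
cat > h.py <<'E'
from plant import ctrl
import cv2,numpy as np
from scipy.spatial.transform import Rotation as R
def ray_z(cam,uv,z,T=None):
    m=ctrl.camera_model(cam);K=np.array(m['intrinsics'])
    if T is None: T=np.linalg.inv(np.array(m['extrinsics']))
    r=T[:3,:3]@np.linalg.inv(K)@np.array([uv[0],uv[1],1.]);o=T[:3,3]
    return o+r*(z-o[2])/r[2]
def wristT(s):
    T=np.eye(4);T[:3,:3]=R.from_quat(s['tcp_rot']).as_matrix();T[:3,3]=s['eef_pos']
    return T@np.array(ctrl.camera_model('wrist')['hand_eye'])
def fit(A,B): # 2D rigid A->B
    a,b=A.mean(0),B.mean(0);U,_,V=np.linalg.svd((A-a).T@(B-b));D=np.diag([1,np.linalg.det(V.T@U.T)])
    r=V.T@D@U.T;return np.arctan2(r[1,0],r[0,0]),b-r@a,np.abs((A@r.T+b-r@a)-B).max()
E
python3 - <<'E'
from h import *
p=cv2.imread("pics/top0.png");cv2.imwrite("pics/crop.png",cv2.resize(p[110:275,150:355],None,fx=3.6,fy=3.6,interpolation=cv2.INTER_CUBIC))
W={c:np.array([ray_z(c,u,.088)[:2] for u in us]) for c,us in dict(top=[(225,172),(306,155),(274,210)],scene=[(433,181),(356,224),(363,162)]).items()}
for c,w in W.items():
    print(c,w.round(3))
    for sgn in(1,-1):
        A=np.array([[-.059,.07*sgn],[-.059,-.07*sgn],[-.141,0]]);t,o,e=fit(A,w)
        rr=np.array([[np.cos(t),-np.sin(t)],[np.sin(t),np.cos(t)]])
        print(sgn,t,o,e,'slot',o+rr@[-.1,0])
d=np.load('top_d.npy')
m=ctrl.camera_model('top');print(m['extrinsics'],ctrl.camera_model('wrist')['hand_eye'])
E
```

```text
top [[0.617 0.153]
 [0.654 0.021]
 [0.557 0.066]]
1 0.2670983737682629 [0.69286744 0.10283786] 0.0018290007278527753 slot [0.59641336 0.07644447]
-1 -2.854340549897288 [0.5267995  0.05559178] 0.10458715590429457 slot [0.62270211 0.08392358]
scene [[0.622 0.155]
 [0.657 0.022]
 [0.558 0.068]]
1 0.25724578635329926 [0.69601184 0.10351615] 0.001477515248263117 slot [0.5993024  0.07807436]
-1 -2.8730926652680178 [0.52927935 0.05864843] 0.10705329582616796 slot [0.62569634 0.08517697]
[[ 0.05446993 -0.99851136 -0.00284355 -0.03912596]
 [-0.97121623 -0.05231917 -0.23238273  0.58176892]
 [ 0.23188803  0.01541957 -0.97262026  0.55548449]
 [ 0.          0.          0.          1.        ]] [[ 2.17027821e-05 -9.58560884e-01 -2.84887752e-01  7.21292918e-02]
 [ 9.99999918e-01  1.36129622e-04 -3.81854784e-04 -3.18509864e-05]
 [ 4.04812721e-04 -2.84887720e-01  9.58560808e-01 -1.42077659e-01]
 [ 0.00000000e+00  0.00000000e+00  0.00000000e+00  1.00000000e+00]]
```

View pics/crop.png

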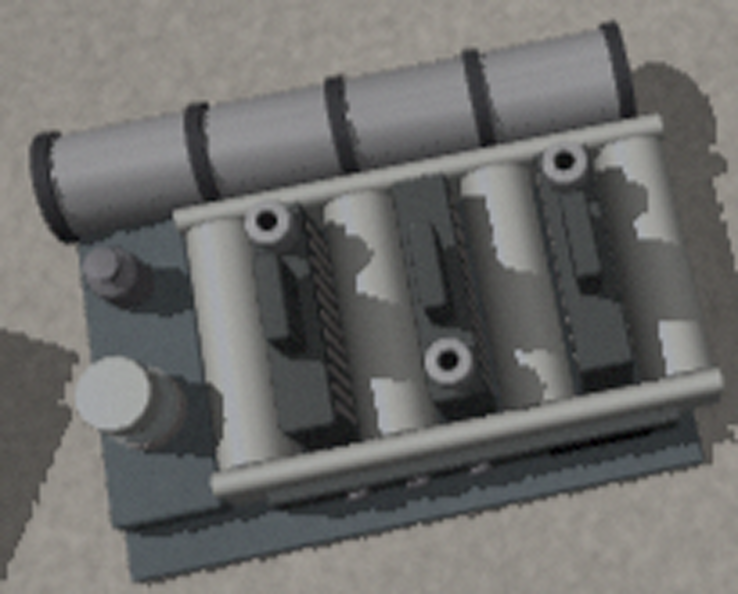

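Confirmed: in the crop the middle cartridge's port (448,360) is at the end away from the duct. The outer two ports, (268,222) and (565,162), are beside it. Next I check the heights along the way and work out the first move.

```bash
cat >> h.py <<'E'
def delta(s,pos,yaw):
    a=yaw/2;Rt=R.from_quat([np.cos(a),np.sin(a),0,0]);R0=R.from_quat(s['tcp_rot'])
    return np.round(np.r_[R0.inv().apply(np.array(pos)-s['eef_pos']),(R0.inv()*Rt).as_rotvec()],4)
E
python3 - <<'E'
from h import *
P=[]
for c in("top","scene"):
    d=np.load(c+'_d.npy');m=ctrl.camera_model(c);K=np.array(m['intrinsics']);T=np.linalg.inv(np.array(m['extrinsics']))
    v,u=np.mgrid[:400,:640];X=np.stack([(u-K[0,2])/K[0,0],(v-K[1,2])/K[1,1],np.ones_like(d)],-1)*d[...,None]
    P.append((X@T[:3,:3].T+T[:3,3])[d>0]);print(c,'cam',T[:3,3].round(2))
P=np.concatenate(P)
for y in np.arange(.75,-.15,-.05):
    row=[]
    for x in np.arange(.1,.9,.05):
        q=P[(abs(P[:,0]-x)<.025)&(abs(P[:,1]-y)<.025),2];row.append('%4d'%(q.max()*1000) if len(q) else '   .')
    print('%.2f'%y,*row)
print(delta(ctrl.get_state(),[.598,.077,.25],.262+np.pi))
E
```

```text
top cam [ 0.44 -0.02  0.68]
scene cam [ 0.95 -0.11  0.66]
0.75    .    .    .    .    .    .    .    .    .    .    .    .    .    .    .    .
0.70    .    .    .    .    .    .    .    .    .    .    .    .    .    .    .    .
0.65    .    .    2    .    .    .    .    .    .    .    .    .    .    .    .    .
0.60    .    2    3   34    .    .    .    .    .    .    .   48    .   77    .    .
0.55    .    2    2   32   71  142    .    .    .    .   82   80   84  139  142  143
0.50    .    2    3    3    2  150  184  219  251  245  177   79   83  141  143  141
0.45    0    3    3    4    3    3   87   86    3  234  209    2    3    3    2    2
0.40    2    2    3    2    3    3   87   87    2    2    3    3    3    3    2    2
0.35    2    3    2    4    3    3   84    4    3    3    2    3    2    3    3  122
0.30    2    2    2    2    4    3    3    4    4    2   50   65   41    3    3  113
0.25    3    2    3    3    3    2    3    9   81   82   72   63   56    3    3    3
0.20    3    2    3    2    3    4    3   10   81   82   56   64   62    3    3    4
0.15    2    3    2    3    3    2    3    9   67  106  107   90   64    2    4   73
0.10   14    2    2    3    3    3    3    3   49   88  108   72   63   50    3   73
0.05   14    2    2    3    3    3    3    4   44   90  106   89   65   59    3   72
-0.00   14    2    2    2    3    3    3    5   11   72  107  107   64   63    3   72
-0.05   14    2    2    3    4    3    3    3    8   49   50   49   38    3    3   72
-0.10   14    2    3    3    3    3    4   62   63    3    3    3    3    3    4    3
[-5.566e-01 -4.429e-01 -1.870e-02 -4.000e-04 -1.000e-04 -5.288e-01]
```

```bash
python3 - <<'E'
from h import *
s=ctrl.get_state()
for p in([.19,.55,.25],[.21,.45,.26],[.3,.35,.26],[.4,.25,.26],[.5,.16,.26],[.598,.077,.25]): print(delta(s,p,.262+np.pi))
E
```

```text
[-3.830e-02 -9.430e-02 -1.890e-02 -4.000e-04 -1.000e-04 -5.288e-01]
[-8.400e-02 -1.855e-01 -2.880e-02 -4.000e-04 -1.000e-04 -5.288e-01]
[-1.971e-01 -2.582e-01 -2.880e-02 -4.000e-04 -1.000e-04 -5.288e-01]
[-3.200e-01 -3.283e-01 -2.880e-02 -4.000e-04 -1.000e-04 -5.288e-01]
[-4.402e-01 -3.887e-01 -2.880e-02 -4.000e-04 -1.000e-04 -5.288e-01]
[-5.566e-01 -4.429e-01 -1.870e-02 -4.000e-04 -1.000e-04 -5.288e-01]
```

>>> carry_out:
  deltas: [-0.02,-0.05,-0.015,0,0,0,-0.04,-0.094,-0.025,0,0,0,-0.06,-0.14,-0.029,0,0,0,-0.084,-0.186,-0.029,0,0,-0.1,-0.084,-0.186,-0.029,0,0,-0.2]
  grip: 55

```text
time: 1.02
eef_pos: [0.2101, 0.4469, 0.2602]
tcp_rot: [0.033, 0.999, -0.0, 0.0]
contact_force: [-0.7, -0.1, -0.7]
opening: 0.552
finger_force: 0.0
```

```bash
python3 - <<'E'
from h import *
s=ctrl.get_state();print(s['time'],s['eef_pos'],s['qpos'])
for p in([.3,.35,.26],[.4,.25,.26],[.5,.16,.26],[.598,.077,.25]): print(delta(s,p,.262+np.pi))
E
```

```text
1.025 [0.21005337 0.44694641 0.26019831] [ 9.25910027e-01 -1.44563696e-01  1.97918456e+00 -4.36594590e-04
  1.30717432e+00 -5.78581779e-01]
[-9.620e-02 -9.080e-02  3.000e-04 -4.000e-04  2.000e-04 -3.282e-01]
[-2.026e-01 -1.840e-01  3.000e-04 -4.000e-04  2.000e-04 -3.282e-01]
[-3.083e-01 -2.671e-01  4.000e-04 -4.000e-04  2.000e-04 -3.282e-01]
[-4.116e-01 -3.435e-01  1.040e-02 -4.000e-04  2.000e-04 -3.282e-01]
```

>>> carry_out:
  deltas: [-0.048,-0.045,0,0,0,-0.07,-0.096,-0.09,0,0,0,-0.14,-0.14,-0.13,0,0,0,-0.21,-0.18,-0.165,0,0,0,-0.28,-0.22,-0.2,0,0,0,-0.328]

```text
time: 1.65
eef_pos: [0.4173, 0.2337, 0.2608]
tcp_rot: [-0.131, 0.991, 0.0, 0.001]
contact_force: [0.4, 0.1, 0.1]
opening: 0.55
finger_force: 0.0
```

>>> carry_out:
  deltas: [-0.045,-0.03,0,0,0,0,-0.09,-0.065,0,0,0,0,-0.13,-0.1,0.01,0,0,0,-0.165,-0.125,0.01,0,0,0,-0.192,-0.144,0.01,0,0,0]

```text
time: 2.28
eef_pos: [0.6403, 0.1447, 0.2499]
tcp_rot: [-0.13, 0.992, 0.0, -0.0]
contact_force: [-0.1, -0.2, 0.3]
opening: 0.55
finger_force: 0.0
```

```bash
python3 - <<'E'
from h import *
s=ctrl.get_state();p,d=ctrl.read_camera('wrist');cv2.imwrite('pics/w1.png',p[:,:,::-1]);np.save('w1_d.npy',d)
import pickle;pickle.dump(s,open('w1.pkl','wb'))
print(s['time'],s['eef_pos'],s['qpos'],R.from_quat(s['tcp_rot']).as_matrix().round(3)[:,0])
E
```

```text
2.275 [0.64026508 0.14465054 0.24987816] [ 6.78665284e-02  2.33045037e-01  1.60699921e+00 -6.97740557e-06
  1.30195051e+00 -1.76302286e+00] [-0.966 -0.257  0.   ]
```

View pics/w1.png

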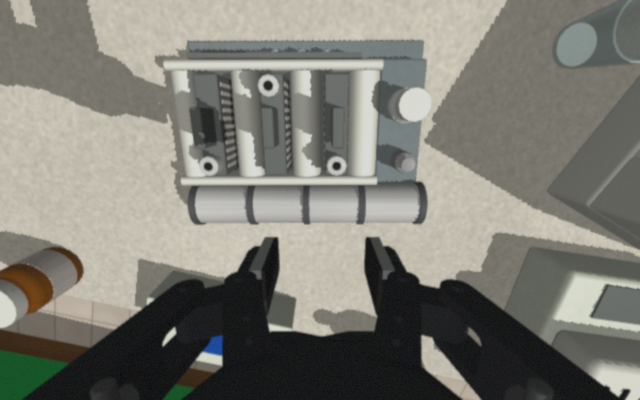

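The wrist view shows the unit squarely. The good ports are at (208,166) and (337,166), the reversed port is at (268,86), and its fin is at about (270,128).

```bash
python3 - <<'E'
from h import *
import pickle
s=pickle.load(open('w1.pkl','rb'));T=wristT(s)
g=cv2.imread('pics/w1.png',0)
uv=[]
for u,v in((337,166),(208,166),(268,86)):
    w=g[v-12:v+13,u-12:u+13];c=cv2.HoughCircles(cv2.resize(w,None,fx=4,fy=4),cv2.HOUGH_GRADIENT,1,100,param1=100,param2=12,minRadius=25,maxRadius=48)
    print(None if c is None else (c[0][0]/4+[u-12,v-12,0]).round(1));uv.append((u,v))
w=np.array([ray_z('wrist',u,.088,T)[:2] for u in uv])
A=np.array([[-.059,.07],[-.059,-.07],[-.141,0]]);t,o,e=fit(A,w)
rr=np.array([[np.cos(t),-np.sin(t)],[np.sin(t),np.cos(t)]]);slot=o+rr@[-.1,0]
print(w,t,o,e,slot)
s=ctrl.get_state();yaw=t+np.pi
for z in(.25,.13,.077): print(delta(s,[*slot,z],yaw))
E
```

```text
[336.4 165.9   9.5]
[207.1 167.1  10.6]
[267.9  85.1  10.4]
[[0.61807558 0.15597053]
 [0.65422529 0.02020551]
 [0.55774356 0.06669376]] 0.26214229563863656 [0.69339874 0.1033299 ] 0.0005278402573949403 [0.59681504 0.07741488]
[ 0.0614 -0.0515 -0.0003 -0.0018  0.0023 -0.0037]
[ 0.0617 -0.0513  0.1197 -0.0018  0.0023 -0.0037]
[ 0.0618 -0.0512  0.1727 -0.0018  0.0023 -0.0037]
```

>>> carry_out:
  deltas: [0.03,-0.025,0,0,0,0,0.061,-0.051,0,0,0,-0.004,0.061,-0.051,0.04,0,0,-0.004,0.061,-0.051,0.08,0,0,-0.004,0.061,-0.051,0.09,0,0,-0.004]

```text
time: 2.95
eef_pos: [0.5908, 0.0808, 0.1572]
tcp_rot: [-0.132, 0.991, 0.0, -0.003]
contact_force: [-0.8, 0.0, -0.4]
opening: 0.553
finger_force: 0.0
```

```bash
python3 - <<'E'
from h import *
s=ctrl.get_state();p,d=ctrl.read_camera('wrist');cv2.imwrite('pics/w2.png',p[:,:,::-1])
import pickle;pickle.dump(s,open('w2.pkl','wb'))
print(s['time'],s['eef_pos'],s['qpos'])
for z in(.09,.077): print(delta(s,[.5968,.0774,z],.262+np.pi))
E
```

```text
2.95 [0.59080886 0.08076865 0.15717398] [-3.41663355e-02  1.89289648e-01  1.83417493e+00  1.49261228e-05
  1.12406617e+00 -1.87002303e+00]
[-0.0053 -0.0049  0.0671  0.0018 -0.0057  0.0031]
[-0.0054 -0.005   0.0801  0.0018 -0.0057  0.0031]
```

View pics/w2.png

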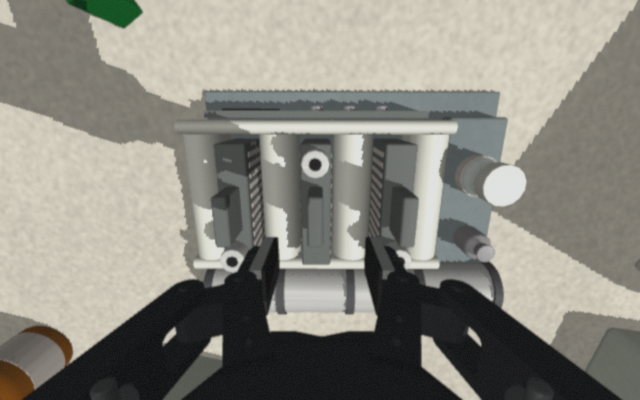

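```bash
python3 - <<'E'
from h import *
import pickle
s=ctrl.get_state();print(s['time'],s['eef_pos'],s['dq'].round(3))
s2=pickle.load(open('w2.pkl','rb'));
for S in(s2,s):
  T=wristT(S);print(ray_z('wrist',(315,164),.088,T),ray_z('wrist',(316,218),.105,T))
print(delta(s,[.5968,.0774,.077],.262+np.pi))
E
```

```text
3.0 [0.591295   0.08084272 0.15745906] [ 0.003 -0.025 -0.038  0.     0.031 -0.001]
[0.55667444 0.06632406 0.088     ] [0.59228614 0.07687471 0.105     ]
[0.55726922 0.06639559 0.088     ] [0.59292547 0.07696884 0.105     ]
[-0.0048 -0.0049  0.0804  0.0015 -0.0048  0.0032]
```

>>> carry_out:
  deltas: [-0.005,-0.004,0.0,0,-0.004,0.003,-0.005,-0.0045,0.02,0,-0.004,0.003,-0.005,-0.0045,0.04,0,-0.004,0.003,-0.005,-0.0045,0.055,0,-0.004,0.003,-0.005,-0.0045,0.055,0,-0.004,0.003]

```text
time: 3.62
eef_pos: [0.5974, 0.0778, 0.1027]
tcp_rot: [-0.131, 0.991, 0.001, -0.0]
contact_force: [-1.4, -0.2, 0.4]
opening: 0.551
finger_force: 0.0
```

```bash
python3 - <<'E'
from h import *
s=ctrl.get_state();print(s['time'],s['eef_pos'],s['contact_force'],s['dq'].round(3))
print(delta(s,[.5968,.0774,.077],.262+np.pi))
E
```

```text
3.625 [0.59738442 0.07783116 0.10273481] [-1.36735632 -0.15919221  0.41435314] [ 0.001 -0.023 -0.031 -0.001  0.007  0.001]
[ 0.0007 -0.0003  0.0257  0.0014 -0.0004  0.0002]
```

>>> carry_out:
  deltas: [0.0,0,0.01,0,0,0,0,0,0.02,0,0,0,0,0,0.025,0,0,0,0,0,0.025,0,0,0]

```text
time: 4.12
eef_pos: [0.5988, 0.0778, 0.0797]
tcp_rot: [-0.131, 0.991, 0.0, 0.001]
contact_force: [0.6, 0.1, 0.0]
opening: 0.554
finger_force: 0.0
```

>>> carry_out:
  deltas: [0,0,0,0,0,0,0,0,0,0,0,0,0,0,0,0,0,0,0,0,0,0,0,0,0,0,0,0,0,0]
  grip: 0
  grip_force: 50

```text
time: 4.75
eef_pos: [0.5996, 0.0778, 0.0809]
tcp_rot: [-0.131, 0.991, 0.0, 0.003]
contact_force: [0.8, 0.4, 3.1]
opening: 0.127
finger_force: 51.6
```

>>> carry_out:
  deltas: [0,0,-0.01,0,0,0,0,0,-0.025,0,0,0,0,0,-0.045,0,0,0,0,0,-0.065,0,0,0,0,0,-0.085,0,0,0]

```text
time: 5.38
eef_pos: [0.599, 0.0776, 0.1674]
tcp_rot: [-0.131, 0.991, 0.0, 0.003]
contact_force: [0.2, -0.1, -1.8]
opening: 0.128
finger_force: 51.1
```

>>> carry_out:
  deltas: [0,0,-0.02,0,0,0,0,0,-0.04,0,0,0,0,0,-0.055,0,0,0,0,0,-0.055,0,0,0]

```text
time: 5.88
eef_pos: [0.5994, 0.0776, 0.2223]
tcp_rot: [-0.131, 0.991, -0.0, 0.004]
contact_force: [-0.4, -0.1, -2.9]
opening: 0.13
finger_force: 51.2
```

```bash
python3 - <<'E'
from h import *
s=ctrl.get_state();p,d=ctrl.read_camera('wrist');cv2.imwrite('pics/w3.png',p[:,:,::-1])
p,d=ctrl.read_camera('scene');cv2.imwrite('pics/s3.png',p[:,:,::-1])
print(s['time'],s['eef_pos'],s['opening'],s['contact_force'],s['qpos'])
print(delta(s,[.5968,.0774,.215],.262+np.pi))
a=cv2.imread('pics/w3.png');b=cv2.imread('pics/s3.png')
cv2.imwrite('pics/c3.png',np.vstack([a[60:360,120:520],b[20:320,240:640]]))
E
```

```text
5.875 [0.59943362 0.0775814  0.2222603 ] 0.12952499350629243 [-0.35930416 -0.06398747 -2.88648583] [-3.95116709e-02  1.36353872e-01  1.76936584e+00  1.27442329e-03
  1.22879224e+00 -1.87292244e+00]
[ 0.0026  0.0005  0.0072 -0.001   0.0071  0.0002]
```

View pics/c3.png

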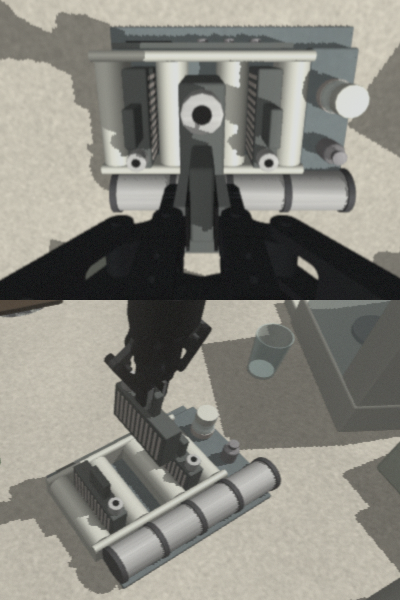

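The cartridge is held upright and clear of the unit, and both neighbours are still seated. The port is at about (322,175) in the wrist picture. Turning it now.

>>> carry_out:
  deltas: [0,0,0,0,0,0.16,0,0,0,0,0,0.34,0,0,0,0,0,0.52,0,0,0,0,0,0.7,0,0,0,0,0,0.88]

```text
time: 6.6
eef_pos: [0.5977, 0.0776, 0.2185]
tcp_rot: [0.307, 0.952, 0.001, 0.0]
contact_force: [0.4, -0.3, -1.7]
opening: 0.128
finger_force: 51.1
```

>>> carry_out:
  deltas: [0,0,0,0,0,0.18,0,0,0,0,0,0.36,0,0,0,0,0,0.54,0,0,0,0,0,0.72,0,0,0,0,0,0.9]

```text
time: 7.22
eef_pos: [0.5977, 0.0776, 0.2185]
tcp_rot: [0.69, 0.724, 0.001, -0.0]
contact_force: [-1.0, 0.5, -1.9]
opening: 0.126
finger_force: 51.1
```

>>> carry_out:
  deltas: [0,0,0,0,0,0.18,0,0,0,0,0,0.36,0,0,0,0,0,0.54,0,0,0,0,0,0.72,0,0,0,0,0,0.9]

```text
time: 7.85
eef_pos: [0.5977, 0.0776, 0.2185]
tcp_rot: [0.936, 0.351, 0.001, -0.0]
contact_force: [-0.9, 0.2, -2.6]
opening: 0.129
finger_force: 51.1
```

>>> carry_out:
  deltas: [0,0,0,0,0,0.16,0,0,0,0,0,0.32,0,0,0,0,0,0.46,0,0,0,0,0,0.46]

```text
time: 8.35
eef_pos: [0.5979, 0.0776, 0.2188]
tcp_rot: [0.991, 0.132, 0.001, -0.0]
contact_force: [0.6, 0.6, -2.3]
opening: 0.127
finger_force: 51.1
```

```bash
python3 - <<'E'
from h import *
s=ctrl.get_state();p,d=ctrl.read_camera('wrist');cv2.imwrite('pics/w4.png',p[:,:,::-1])
print(s['time'],s['eef_pos'],s['opening'],s['contact_force'],s['qpos'])
print(delta(s,[.5968,.0774,.2],.262))
q=ray_z('wrist',(322,175),s['eef_pos'][2]+.0075,wristT(s))
print('port in tool',R.from_quat(s['tcp_rot']).inv().apply(q-s['eef_pos']))
E
```

```text
8.35 [0.59786821 0.07762606 0.21884222] 0.12720807819966617 [ 0.6470853   0.58431879 -2.29830945] [-3.95254703e-02  1.39028571e-01  1.77278428e+00  1.23612576e-03
  1.22857954e+00  1.26542459e+00]
[-0.0011 -0.      0.0188 -0.0008 -0.0015  0.0034]
port in tool [ 0.0443377   0.0004918  -0.00743411]
```

View pics/w4.png

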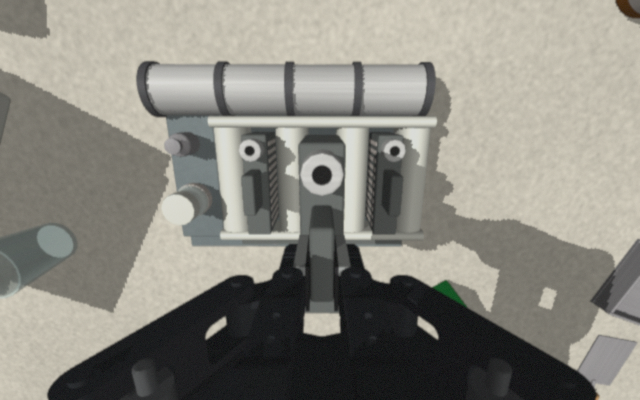

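The port now points to the duct: it is at (322,175), midway between the good ports at (250,150) and (395,150). The cartridge is gripped about 3 mm off centre along its length, so I'll shift by -4.5 mm and lower it to just above the slot.

>>> carry_out:
  deltas: [-0.0045,0,0,0,0,0.003,-0.0045,0,0.03,0,0,0.003,-0.0045,0,0.06,0,0,0.003,-0.0045,0,0.082,0,0,0.003,-0.0045,0,0.082,0,0,0.003]

```text
time: 9.02
eef_pos: [0.5925, 0.0765, 0.1358]
tcp_rot: [0.991, 0.13, -0.001, -0.001]
contact_force: [0.1, -0.6, -1.8]
opening: 0.129
finger_force: 51.0
```

```bash
python3 - <<'E'
from h import *
s=ctrl.get_state();p,d=ctrl.read_camera('wrist');a=p[:,:,::-1]
p,d=ctrl.read_camera('scene');b=p[:,:,::-1]
print(s['time'],s['eef_pos'],s['contact_force'])
cv2.imwrite('pics/c5.png',np.hstack([cv2.resize(a[60:360,120:520],None,fx=1,fy=1),b[60:360,240:640]]))
print(delta(s,[.5939,.0766,.081],.262))
E
```

```text
9.025 [0.59252802 0.07652755 0.13578707] [ 0.07703542 -0.55776255 -1.77403436]
[ 0.0014  0.0004  0.0548 -0.0016  0.0013 -0.0004]
```

View pics/c5.png

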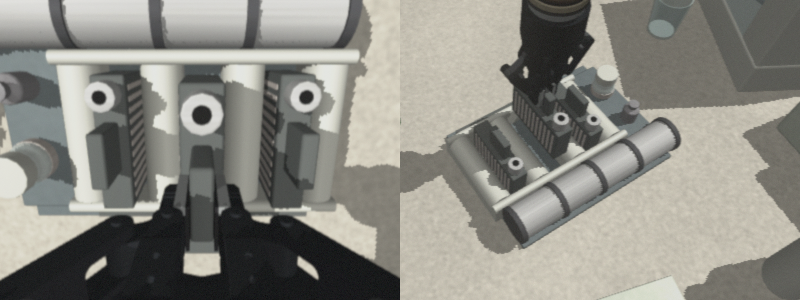

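The cartridge is over its slot and in line with the neighbours. I'll lower it while watching the force.

>>> carry_out:
  deltas: [0.001,0,0.01,0,0,0,0.001,0,0.02,0,0,0,0.001,0,0.03,0,0,0,0.001,0,0.04,0,0,0,0.001,0,0.048,0,0,0]

```text
time: 9.75
eef_pos: [0.5953, 0.0768, 0.0893]
tcp_rot: [0.992, 0.13, 0.001, -0.0]
contact_force: [-0.3, 0.1, -2.7]
opening: 0.131
finger_force: 51.0
```

>>> carry_out:
  deltas: [0,0,0.003,0,0,0,0,0,0.006,0,0,0,0,0,0.008,0,0,0,0,0,0.008,0,0,0]

```text
time: 10.25
eef_pos: [0.5958, 0.0768, 0.0824]
tcp_rot: [0.992, 0.13, 0.002, -0.0]
contact_force: [-0.3, -0.1, -1.9]
opening: 0.125
finger_force: 51.0
```

>>> carry_out:
  deltas: [0,0,0.001,0,0,0,0,0,0.002,0,0,0,0,0,0.002,0,0,0]

```text
time: 10.62
eef_pos: [0.5962, 0.0769, 0.0812]
tcp_rot: [0.992, 0.13, 0.002, -0.0]
contact_force: [0.1, -0.3, 2.2]
opening: 0.128
finger_force: 51.6
```

>>> carry_out:
  deltas: [0,0,0.001,0,0,0,0,0,0.0015,0,0,0,0,0,0.0015,0,0,0]

```text
time: 11.0
eef_pos: [0.5967, 0.0769, 0.081]
tcp_rot: [0.991, 0.13, 0.003, -0.0]
contact_force: [-1.5, 0.1, 8.0]
opening: 0.129
finger_force: 52.5
```

```bash
python3 - <<'E'
from h import *
s=ctrl.get_state();p,d=ctrl.read_camera('scene');b=p[:,:,::-1]
print(s['time'],s['eef_pos'],s['contact_force'],s['wrist_torque'])
cv2.imwrite('pics/c6.png',cv2.resize(b[120:310,270:530],None,fx=3,fy=3,interpolation=cv2.INTER_CUBIC))
E
```

```text
11.0 [0.59668147 0.0769143  0.080985  ] [-1.54399697  0.13062136  7.96734334] [ 0.07924005  0.70244973 -0.06471908]
```

View pics/c6.png

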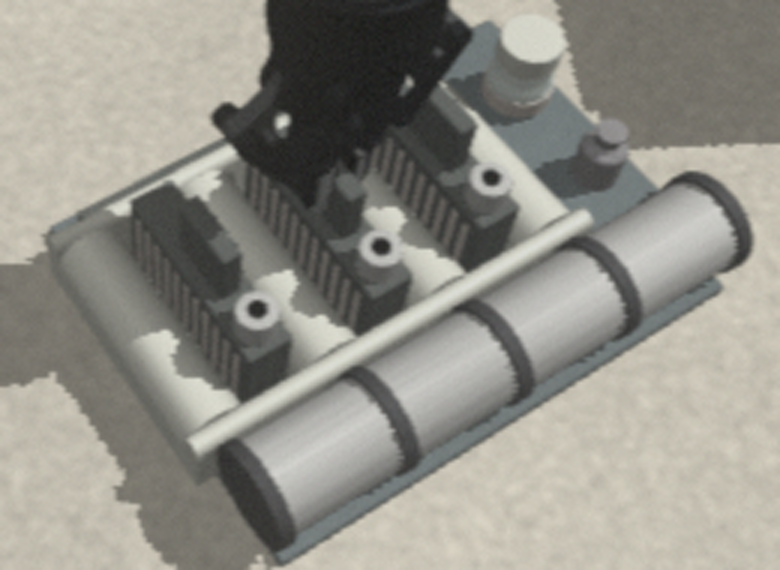

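The cartridge is fully home. It stopped at the same height as at the pick (0.081), takes 8 N on the floor, and is level with its neighbours with all three ports in line. Releasing now.

>>> carry_out:
  deltas: [0,0,-0.001,0,0,0,0,0,-0.001,0,0,0,0,0,-0.001,0,0,0,0,0,-0.001,0,0,0]
  grip: 50

```text
time: 11.55
eef_pos: [0.5955, 0.0768, 0.0795]
tcp_rot: [0.992, 0.13, 0.002, -0.0]
contact_force: [0.3, -0.5, 0.2]
opening: 0.496
finger_force: 0.0
```

>>> carry_out:
  deltas: [0,0,-0.015,0,0,0,0,0,-0.035,0,0,0,0,0,-0.07,0,0,0,0,0,-0.11,0,0,0,0,0,-0.15,0,0,0]

```text
time: 12.18
eef_pos: [0.5954, 0.0767, 0.2332]
tcp_rot: [0.992, 0.13, 0.003, -0.0]
contact_force: [-0.2, 0.1, -0.3]
opening: 0.5
finger_force: 0.0
```

>>> carry_out:
  deltas: [-0.04,0,-0.01,0,0,0,-0.04,0,-0.01,0,0,0]

```text
time: 12.42
eef_pos: [0.5559, 0.0662, 0.243]
tcp_rot: [0.992, 0.13, 0.004, 0.0]
contact_force: [0.4, 0.6, -0.3]
opening: 0.5
finger_force: 0.0
```

```bash
python3 - <<'E'
from h import *
s=ctrl.get_state();p,d=ctrl.read_camera('wrist');a=p[:,:,::-1]
p,d=ctrl.read_camera('scene');b=p[:,:,::-1]
print(s['time'],s['eef_pos'],s['contact_force'],s['opening'])
cv2.imwrite('pics/c7.png',np.hstack([a[0:300,120:520],b[60:360,240:640]]))
E
```

```text
12.425 [0.55592948 0.06620274 0.24295734] [ 0.44880021  0.59723739 -0.29370825] 0.5000247640449209
```

View pics/c7.png

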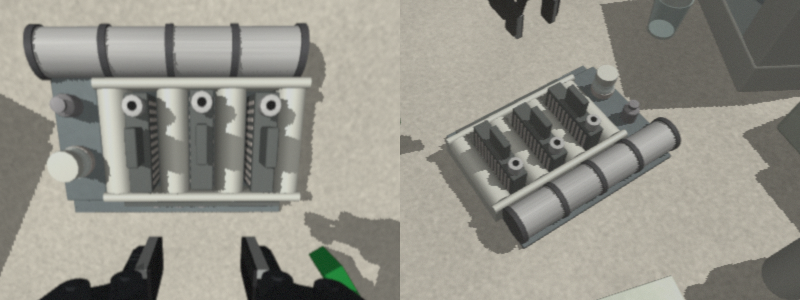

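All three cartridges are seated with their ports beside the duct, in a line at (132,105), (201,101) and (270,105) in the left half. The gripper is clear.

```bash
python3 -c "
from plant import ctrl
print(ctrl.sign_off())"
```

```text
the job is handed in; nothing more can be done
None
```

The middle cartridge was the one fitted backwards; I lifted it out, turned it end for end and lowered it fully home in its slot with its port beside the duct, left the other two seated, and handed the job in at about 12.5 s.

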